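# Close the drying chamber and set its dial

## Task

Start the drying unit on the finds in its chamber. Take the lid out of the wire rack, lay it flat on the grey pad with its knob up and let go; then take it by the knob and set it gently on the round chamber rim so that it sits seated and level. With the lid on, turn the dial clockwise until its white pointer line points at the small metal set tab, leaving the tab where it is and the other things undisturbed.

Things in the scene. Friction and masses are not known exactly. Their poses are not given: they have to be found in the camera images.
- lid: loose aluminium lid, 0.2 kg: disc 130 mm across, black knob on top (24 mm across), centring boss below (84 mm across, tapering to 74). Origin: centre of the boss's underside; z points out through the knob: boss 0 to 6 mm, disc 6 to 12, knob 12 to 44. Starts on edge in one of the rack's slots, knob facing away from the robot (about +x), origin 75 mm and top edge 140 mm above the table
- rack: fixed wire rack, 150 x 96 mm, two slots 80 mm apart, at x = -40 and +40 mm in its own frame; its upright wires end 100 mm above the table. Origin: centre of its underside
- pad: fixed grey fabric pad on the table, 160 x 160 x 3 mm. Origin: centre of its underside, on the table
- unit: fixed white drying unit, a case 200 mm (x) by 300 mm (y) by 50 mm high; the chamber stands on its top at y = +75 mm, the dial at y = -85 mm in its own frame. Origin: centre of its underside, on the table; its front faces -x of its own frame
- chamber_rim (a point): centre of the open chamber's upper rim, 80 mm above the table; the steel wall is 112 mm across outside and 92 mm inside. The seated lid's boss hangs in it, with the lid's origin 6 mm below this point
- dial_grip (a point): point on the dial's axis at the height to grip, about 87 mm above the table. The black dial has a bar grip 42 mm long, 14 mm wide and 32 mm tall (topping out 94 mm above the table); this frame turns with the dial: its x axis runs along the bar, and the white pointer line is on the bar's -x end
- dial (a joint): angle of the dial, rad, growing clockwise seen from above (0 to 4.2); at 0 the pointer points to the unit's front. It stays where it is left
- mark_tip (a point): top of the small bare-metal set tab (14 mm radially, 6 mm wide, 8 mm tall) that stands beside the dial, 42 mm from the dial's axis and 60 mm above the table; the pointer must point at it
- setmark (a joint): angle of the set tab, rad, same zero and direction as the dial, so the dial is set when both are equal. It is stiff: leave it
- dish: bystander: plain aluminium disc 110 mm across, 6 mm thick, without knob, standing in the rack's other slot, its top edge about 119 mm high
- jar: bystander: glass jar, 66 mm across, 100 mm tall; origin under it
- bottle: bystander: green glass bottle, 60 mm across, 170 mm tall; origin under it
- canteen: bystander: aluminium canteen, 96 mm across, 145 mm tall; origin under it
- brush: bystander: brush 160 mm long, lying between robot and pad
- sandal: bystander: black rubber sandal, about 230 x 86 mm; origin under it
- carton: bystander: cardboard carton 60 x 90 x 40 mm; origin under it
- tin: bystander: dark tin, 40 mm across, 35 mm tall; origin under it
Things that resemble listed ones, but are neither listed nor needed, are in the scene too. What is shaped like the lid but red is not meant. There is more than one size of the pad; the one meant has the size given above.

How it is judged:
On the way, in this order (a step that is already met when the one before it is completed fails the run):
1. the lid lies flat on the pad, knob up, let go (horizontal distance between lid and pad below 0.08 m and height (world z) of lid below 0.008 m and angle between lid's own z axis and vertical below 0.08 rad and contact force between lid and the fingers below 0.05 N), for 0.2 s.
2. the lid sits seated and level on the chamber rim, let go (horizontal distance between lid and chamber_rim below 0.007 m and z of lid in the frame of chamber_rim between -0.009 and -0.003 m and angle between lid's own z axis and vertical below 0.05 rad and contact force between lid and the fingers below 0.05 N), for 0.2 s.
3. the dial's pointer points at the set tab, with the lid still on (horizontal distance between lid and chamber_rim below 0.007 m and z of lid in the frame of chamber_rim between -0.009 and -0.003 m and angle between lid's own z axis and vertical below 0.05 rad and x of mark_tip in the frame of dial_grip below 0 m and y of mark_tip in the frame of dial_grip between -0.005 and 0.005 m), for 0.2 s.
At the end, for the whole second after the job is handed in: The lid rests on the chamber rim, boss in the chamber: within 7 mm of its centre, within 3 mm of its seated height, within 0.05 rad of level, at rest; and the dial's pointer line aims at the set tab within 5 mm at the tab (about 0.12 rad), the dial at rest (all of step 3 and linear speed of lid below 0.02 m/s and velocity of joint dial between -0.05 and 0.05 rad/s); the robot touches nothing.
It fails at once if a bystander is pushed more than 40 mm from its place (distance of any of jar, bottle, canteen, brush, sandal, carton, tin, dish from where it was at the start of the episode above 0.04 m).
It fails at once if the set tab is shifted by more than 5 mm (distance of mark_tip from where it was at the start of the episode above 0.005 m).
It fails at once if the lid is dropped or rammed on the unit (more than 60 N) (contact force between lid and unit above 60 N).
It also fails if it takes over 72 s, if anything falls off the work surface, if the arm or the gripper's body presses on something with over 40 N, if the wrist force passes 120 N, or if a joint passes its speed limit or range.

## Robot

A 6-joint arm with a two-finger parallel gripper is mounted at the origin on the work surface. World frame = base frame: x ahead of the robot, y to its left, z up, the work surface at z = 0. Lengths are in m, angles in rad, forces in N, time in s.
With the tool pointing down it reaches from about 0.35 to 0.85 m from the base axis. Payload 8.1 kg.
Tool frame: the origin (TCP) lies midway between the tips of the shut fingers; the grasp point (between the pads) lies 19 mm behind it; z points along the fingers, y is the line along which they close (so a half turn about z gives the same grasp; the last joint's range is limited). The gripper opens to 93 mm and grips with 3 to 60 N. Pads are 15 mm wide; open, the fingers measure 128 mm over their backs; the gripper's body (75 mm by 188 mm) begins 65 mm behind the grasp point.
Start: joints at [-1.379, 0.13, 1.488, -0, 1.523, -0.085], TCP at [0.164, -0.577, 0.219] pointing down, gripper open.
Joint ranges: [-2.96, 2.96], [-0.89, 2.26], [0.02, 2.5], [-1.34, 4.48], [0, 2.73], [-2.66, 2.66]. Speed limits (rad/s): [2.39, 2.39, 2.79, 3.14, 3.14, 3.14].

## Interface

Orientations are given as a unit quaternion [x, y, z, w].
In Python, from station import robot gives the robot as it stands.
- The arm moves only by the shell command python3 -m crank 'ROWS'. ROWS is JSON, a list of rows, each an object of numbers: "wx", "wy", "wz": the turn, a rotation vector about the tool's x, y, z in rad; "x", "y", "z": the shift along the tool's x, y, z in m; "gripper": the opening, from 0 (shut) to 1 (fully open). In form: [{"wx": .., "wy": .., "wz": .., "x": .., "y": .., "z": .., "gripper": ..}, ...]. A call has 1 to 10 rows; each row shifts and turns the commanded pose from where the row before left it, along the tool's axes as they then stand; what a row does not reach is not made up. A row lasts 1/10 s, in which the tool goes at most 50 mm and 8.59 degrees, less where a joint would pass 70% of its speed; a pose out of reach is approached as far as the arm can. A call with a gripper value outside its range is refused whole. The fingers move at their own pace and stop on an object; the grip force is fixed at half the most. Time passes only in rows, so rows that do not move let the fingers close. It gives the time, the measured TCP pose, the force, the opening and the grip force at its end, in the units of the state.
- robot.get_state(): the state, without advancing time (a new reading comes with each control period).
- robot.grab_frame(name): name is "side" or "top"; returns (picture, depth): 480x640x3 uint8, red, green, blue; 480x640 float32, m along the optical axis (not along the pixel's ray), 0 where there is no reading.
- robot.get_calibration(name): a dict with "vfov" (degrees; the focal length in pixels is half the picture's height over the tangent of half this angle, whatever the lens; pixels are square), "cx", "cy" (the principal point, pixels), "xyz" and "attitude" of the camera in the world. Camera axes: x right, y up, looking along -z (the intrinsics and any distortion apply to the point x, -y, -z); pixel columns grow to the right and rows downward; lengths in m; the calibration is good to about 2 mm. A picture is of the moment at which its call begins. get_calibration takes no time and is no camera call.
- robot.close_job(): hands the job in; it is judged then, once.
The state is a dict: "time": time; "joint_positions": joint angles; "qvel": joint speeds; "tau": joint torques, N m; "ee_pos": TCP position; "tool_rot": TCP orientation; "ft_force": force on the tool from outside, world axes, zero at the start; "torque": the same for the moment, N m; "width": finger opening in m; "finger_force": force on a finger pad.
Only numpy, scipy, OpenCV 4.12 (cv2) and the standard library are available. Lean on these libraries where they do the work, as an engineer would, in place of code of your own. Each camera call takes 0.05 s, during which the arm holds its last target. There are 200 camera calls.

## Working session

There is one attempt and no reset: what is moved stays moved. The work goes in short steps, Python scripts to look and compute and a shell command to move; the robot and the scene stay as the last step left them, time stands still between calls to the robot, and variables do not carry over. Pictures are saved under pics/ and viewed, at most 10 in all, crops included, and the job is handed in when it is done.

```bash
ls; mkdir -p pics
cat > h.py <<'E'
import numpy as np,cv2
from scipy.spatial.transform import Rotation as R
from station import robot
def cal(n):
    c=robot.get_calibration(n); f=240/np.tan(np.radians(c['vfov'])/2); return c,f
def rays(n,uv):
    c,f=cal(n); uv=np.atleast_2d(uv).astype(float)
    d=np.c_[(uv[:,0]-c['cx'])/f,-(uv[:,1]-c['cy'])/f,-np.ones(len(uv))]
    return np.array(c['xyz']),R.from_quat(c['attitude']).apply(d)
def plane(n,uv,z):
    o,d=rays(n,uv); return o+d*((z-o[2])/d[:,2])[:,None]
def pts(n,uv,dep):
    o,d=rays(n,uv); uv=np.atleast_2d(uv).astype(int); return o+d*dep[uv[:,1],uv[:,0]][:,None]
def cloud(n,dep):
    v,u=np.mgrid[:480,:640]; return pts(n,np.c_[u.ravel(),v.ravel()],dep).reshape(480,640,3)
def snap(n,name):
    p,d=robot.grab_frame(n); cv2.imwrite(f'pics/{name}.png',p[:,:,::-1]); np.savez(f'{name}.npz',p=p,d=d); return p,d
E
python3 - <<'E'
from h import *
for n in('top','side'):
    print({k:v for k,v in robot.get_calibration(n).items()}); snap(n,n+'0')
s=robot.get_state();print(s)
E
```

```text
pics
{'vfov': 44.17409927100289, 'cx': 316.63341237127463, 'cy': 242.0088726054746, 'xyz': array([0.31744113, 0.0110779 , 1.5702574 ]), 'attitude': array([-0.06030149,  0.05667091,  0.71085435, -0.69845417])}
{'vfov': 45.658987699318494, 'cx': 331.2274996026424, 'cy': 230.87055894254763, 'xyz': array([-0.06040506,  1.13430651,  0.80765565]), 'attitude': array([-0.12372312,  0.49446869,  0.83034106, -0.22522663])}
{'time': 0.1, 'joint_positions': array([-1.37937774e+00,  1.31076137e-01,  1.48919829e+00, -1.23721709e-05,
        1.52300576e+00, -8.54401668e-02]), 'qvel': array([-0.00047826, -0.00074514, -0.00261368,  0.00025049, -0.00069222,
        0.00164615]), 'tau': array([-3.99477794e-04, -5.61341536e+01, -4.93095767e+01,  7.67460745e-02,
        2.90790852e-02, -8.36423624e-05]), 'ee_pos': array([ 0.16389403, -0.57663182,  0.2176827 ]), 'tool_rot': array([ 9.90433550e-01,  1.37987937e-01, -5.08596504e-05, -8.42254011e-04]), 'ft_force': array([ 0.22717661,  0.42744971, -0.13132727]), 'torque': array([ 0.0209379 , -0.00361512,  0.01247239]), 'finger_force': 0.0, 'width': 0.09295820160373576}
```

View pics/top0.png

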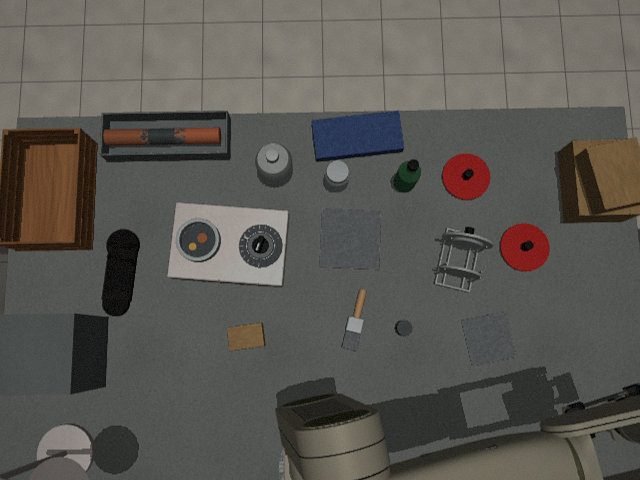

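View pics/side0.png

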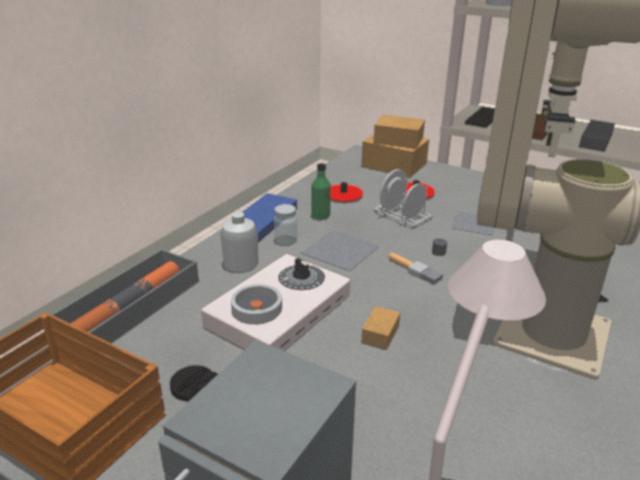

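The top view has the rack at about (460,258). The lid stands in its far slot at (470,238) with its knob at (468,230), and the dish is in the near slot at (462,270).
- **Could be taken for the lid:** red lids at (466,176) and (525,246), and the plain dish at (462,270). By the description it is the aluminium disc with the knob, at (470,238).
- **Could be taken for the pad:** (350,238) and (488,338). The size check decides.
- **Unit:** chamber at (198,240), dial at (261,245).

Run:
```python
from h import *
z=np.load('top0.npz');p,d=z['p'],z['d'];C=cloud('top',d)
z2=np.load('side0.npz');p2,d2=z2['p'],z2['d'];S=cloud('side',d2)
a=cv2.resize(p[215:305,425:505],None,fx=5,fy=5,interpolation=2)
b=cv2.resize(p[215:275,235:290],None,fx=7,fy=7,interpolation=2)
c=cv2.resize(p2[160:235,365:445],None,fx=5,fy=5,interpolation=2)
h=450;im=np.zeros((600,800,3),np.uint8);im[:450,:400]=a;im[:420,410:795]=b;
cv2.imwrite('pics/crop0.png',im[:,:,::-1]);cv2.imwrite('pics/crop1.png',c[:,:,::-1])
np.set_printoptions(precision=4,suppress=True)
for nm,u,v in[('table',420,300),('pad',350,238),('pad2',488,338),('unit',240,215),('sandal',122,270),('carton',245,337),('tin',403,327),('canteen',272,158),('jar',337,173),('bottle',411,167),('brush',355,320)]: print(nm,C[v,u])
# pads: corners
for nm,(x0,y0,x1,y1) in dict(pad=(310,198,392,280),pad2=(455,305,522,372)).items():
    g=cv2.cvtColor(p,cv2.COLOR_RGB2LAB).astype(int)[y0:y1,x0:x1]
    bg=np.median(np.r_[g[0],g[-1]],axis=0); m=(np.abs(g-bg).sum(2)>9).astype(np.uint8)
    m=cv2.morphologyEx(cv2.morphologyEx(m,2,np.ones((3,3))),3,np.ones((7,7)))
    ct=max(cv2.findContours(m,0,2)[0],key=cv2.contourArea)
    bx=cv2.boxPoints(cv2.minAreaRect(ct))+[x0,y0]; P=plane('top',bx,.003)
    print(nm,P.mean(0),np.linalg.norm(np.diff(P,axis=0),axis=1),bx.round(0).tolist())
# rack region cloud > 105mm (both cams)
for nm,Q in(('top',C),('side',S)):
    r=Q[(Q[...,0]>.3)&(Q[...,0]<.75)&(Q[...,1]<-.2)&(Q[...,1]>-.6)&(Q[...,2]>.105)&(Q[...,2]<.16)]
    print(nm,len(r),r.min(0) if len(r) else'',r.max(0) if len(r) else'')
```

```text
table [ 0.4194 -0.2535  0.0019]
pad [ 0.5884 -0.0729  0.0051]
pad2 [ 0.3173 -0.4273 -0.0013]
unit [0.6482 0.2175 0.0454]
sandal [0.5117 0.5343 0.0141]
carton [0.3304 0.2038 0.0426]
tin [ 0.3489 -0.2012  0.0346]
canteen [0.7705 0.1244 0.1465]
jar [ 0.7404 -0.0387  0.1057]
bottle [ 0.7329 -0.2176  0.1726]
brush [ 0.3695 -0.0797  0.0149]
pad [ 0.5863 -0.0729  0.003 ] [0.1619 0.1621 0.1618] [[319.0, 268.0], [321.0, 209.0], [381.0, 210.0], [379.0, 269.0]]
pad2 [ 0.2699 -0.4256  0.003 ] [0.0208 0.0281 0.0207] [[485.0, 351.0], [493.0, 351.0], [493.0, 362.0], [485.0, 362.0]]
top 604 [ 0.4644 -0.4222  0.105 ] [ 0.7493 -0.2     0.1595]
side 497 [ 0.471  -0.4226  0.105 ] [ 0.7499 -0.2002  0.1598]
```

View pics/crop0.png

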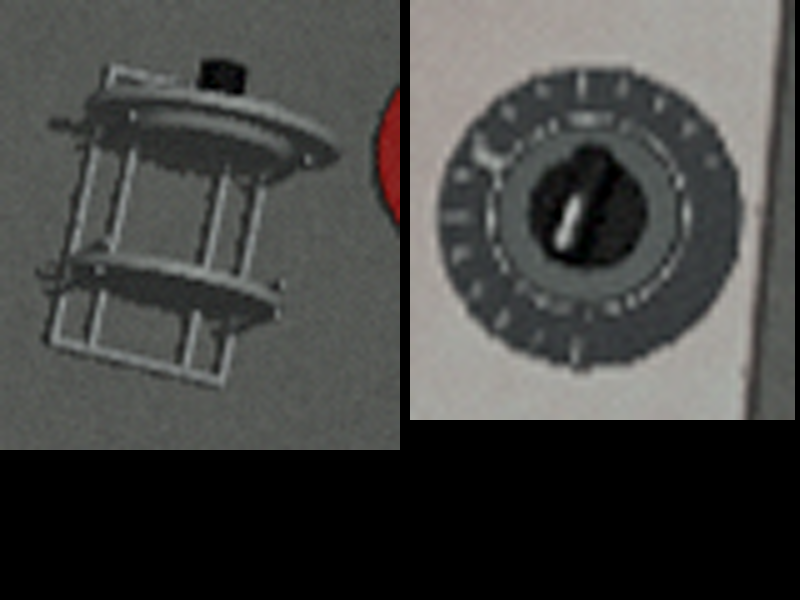

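View pics/crop1.png

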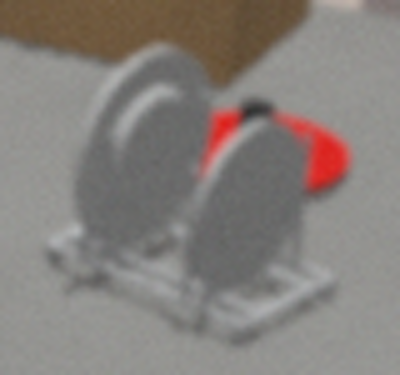

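The crop confirms the choice: the far-slot disc has a boss on the near side and a black knob behind it, and the near disc is plain. The 162 mm pad at (350,238) is the right one. The dial's pointer is at lower left and the tab at about (246,237). Next I measure all the poses.

Run:
```python
from h import *
np.set_printoptions(precision=4,suppress=True)
z=np.load('top0.npz');p,d=z['p'],z['d'];C=cloud('top',d)
z2=np.load('side0.npz');p2,d2=z2['p'],z2['d'];S=cloud('side',d2)
def box(Q,lo,hi): return np.all((Q>lo)&(Q<hi),axis=-1)
# rack discs
for nm,Q in(('top',C),('side',S)):
    r=Q[box(Q,[.44,-.47,.104],[.66,-.24,.16])]
    # split by yaw-insensitive x' gap
    for lo,hi in((.44,.53),(.53,.66)):
        q=r[(r[:,0]>lo)&(r[:,0]<hi)]
        if len(q)<5: print(nm,'few',len(q));continue
        m=q.mean(0);_,s,V=np.linalg.svd(q-m);print(nm,len(q),m,'n',V[2]*np.sign(V[2,0]),s/np.sqrt(len(q)),'max',np.percentile(q,[2,98],axis=0).ravel())
# knob: black px
hsv=cv2.cvtColor(p,cv2.COLOR_RGB2HSV)
k=np.argwhere((hsv[225:238,460:478,2]<40));kk=k[:,::-1]+[460,225];print('knob px',kk.mean(0),kk.min(0),kk.max(0),plane('top',kk.mean(0),.085))
# unit
m=((p.min(2)>120)).astype(np.uint8);m[:195]=0;m[295:]=0;m[:,:160]=0;m[:,295:]=0
ct=max(cv2.findContours(m,0,2)[0],key=cv2.contourArea);rc=cv2.minAreaRect(ct);bx=cv2.boxPoints(rc);P=plane('top',bx,.05)
print('unit',P,P.mean(0),np.linalg.norm(np.diff(P,axis=0),axis=1))
# chamber rim: points z in .073-.087
for nm,Q in(('top',C),('side',S)):
    q=Q[box(Q,[.5,.15,.074],[.7,.33,.088])];e=cv2.minEnclosingCircle(q[:,:2].astype(np.float32));
    A=np.c_[2*q[:,:2],np.ones(len(q))];s=np.linalg.lstsq(A,(q[:,:2]**2).sum(1),rcond=None)[0]
    print('rim',nm,len(q),q[:,2].mean(),'encl',e,'fit',s[:2],np.sqrt(s[2]+s[0]**2+s[1]**2))
# dial
for nm,Q in(('top',C),('side',S)):
    q=Q[box(Q,[.5,.02,.082],[.66,.15,.105])];mm=q.mean(0);_,s,V=np.linalg.svd((q-mm)[:,:2]);print('bar',nm,len(q),mm,np.percentile(q,98,axis=0)[2],V[0],s)
b=p[215:275,235:290]
print(cv2.cvtColor(b,cv2.COLOR_RGB2GRAY)[10:45,5:38])
```

```text
top 98 [ 0.4844 -0.3435  0.1133] n [ 0.9526 -0.2831 -0.1114] [0.0219 0.0054 0.0023] max [ 0.4739 -0.3802  0.1054  0.4956 -0.3091  0.1241]
top 271 [ 0.5623 -0.3655  0.1215] n [ 0.9514 -0.2608 -0.1638] [0.0282 0.0114 0.0023] max [ 0.5493 -0.4166  0.1045  0.5775 -0.3161  0.1416]
side 68 [ 0.4825 -0.3414  0.1113] n [ 0.9031 -0.2494 -0.3497] [0.0186 0.0043 0.0028] max [ 0.4721 -0.3735  0.1049  0.4931 -0.3109  0.1205]
side 231 [ 0.561  -0.3626  0.1192] n [ 0.9523 -0.2589 -0.1617] [0.0281 0.0103 0.0033] max [ 0.547  -0.417   0.1045  0.5767 -0.3149  0.1384]
knob px [469.0909 230.0727] [465 227] [473 237] [[ 0.5896 -0.3727  0.085 ]]
unit [[0.4898 0.4053 0.05  ]
 [0.6869 0.3946 0.05  ]
 [0.6566 0.0915 0.05  ]
 [0.4609 0.1085 0.05  ]] [0.5735 0.25   0.05  ] [0.1974 0.3046 0.1965]
rim top 289 0.08035901406802373 encl ((0.5783823728561401, 0.24818316102027893), 0.09682880342006683) fit [0.5761 0.2499] 0.06295256889916219
rim side 349 0.07945183911415202 encl ((0.5771465301513672, 0.25073468685150146), 0.09506776183843613) fit [0.5726 0.2447] 0.06727781207455139<stdin>:28: RuntimeWarning: Mean of empty slice.
  ret = um.true_divide(
Traceback (most recent call last):
IndexError: index -1 is out of bounds for axis 0 with size 0
```

Run:
```python
from h import *
np.set_printoptions(precision=4,suppress=True,linewidth=150)
z=np.load('top0.npz');p,d=z['p'],z['d'];C=cloud('top',d)
z2=np.load('side0.npz');p2,d2=z2['p'],z2['d'];S=cloud('side',d2)
def box(Q,lo,hi): return np.all((Q>lo)&(Q<hi),axis=-1)
n=np.array([.9645,-.264,0]);e=np.array([.264,.9645,0])
for nm,Q in(('top',C),('side',S)):
    r=Q[box(Q,[.53,-.47,.05],[.66,-.24,.16])]
    for lo in np.arange(.05,.15,.01):
        q=r[(r[:,2]>lo)&(r[:,2]<lo+.01)]
        q=q[(q@n>.6)&(q@n<.69)]
        if len(q)>4:
            print(nm,lo.round(3),len(q),'t',np.percentile(q@n,[5,50,95]),'s',np.percentile(q@e,[2,98]), np.mean(np.percentile(q@e,[2,98])))
for nm,Q in(('top',C),('side',S)):
    q=Q[box(Q,[.5,.24,.074],[.66,.42,.088])]
    A=np.c_[2*q[:,:2],np.ones(len(q))];s=np.linalg.lstsq(A,(q[:,:2]**2).sum(1),rcond=None)[0]
    print('rim',nm,len(q),q[:,2].mean(),'encl',cv2.minEnclosingCircle(q[:,:2].astype(np.float32)),'fit',s[:2],np.sqrt(s[2]+s[0]**2+s[1]**2))
    q=Q[box(Q,[.5,.1,.085],[.64,.22,.105])]
    if len(q):mm=q.mean(0);_,s,V=np.linalg.svd((q-mm)[:,:2]);print('bar',nm,len(q),mm,V[0],s)
# rim by image: bright/gray ring ellipse in top
g=cv2.cvtColor(p,cv2.COLOR_RGB2GRAY)
m=((C[...,2]>.07)&(C[...,2]<.09)&(C[...,1]>.22)&(C[...,1]<.42)&(C[...,0]>.48)&(C[...,0]<.68)).astype(np.uint8)
ct=max(cv2.findContours(m,0,1)[0],key=cv2.contourArea)[:,0];P=plane('top',ct,.08)
print('outer',cv2.minEnclosingCircle(P[:,:2].astype(np.float32)))
print(g[227:263,240:282])
```

```text
top 0.05 39 t [0.6292 0.6312 0.6376] s [-0.2644 -0.1478] -0.2061111187089196
top 0.06 42 t [0.6297 0.6317 0.6381] s [-0.2538 -0.146 ] -0.1998949446288798
top 0.07 60 t [0.6302 0.6332 0.6704] s [-0.2684 -0.1468] -0.20758907864882048
top 0.08 99 t [0.6308 0.6387 0.6728] s [-0.2637 -0.143 ] -0.20335126554650612
top 0.09 73 t [0.6302 0.6336 0.6416] s [-0.2607 -0.1421] -0.20140899321893507
top 0.1 81 t [0.6306 0.6367 0.6397] s [-0.2617 -0.1482] -0.20497576247554267
top 0.11 85 t [0.6326 0.6378 0.642 ] s [-0.2562 -0.1527] -0.20446000711420736
top 0.12 58 t [0.6369 0.6391 0.6437] s [-0.2521 -0.163 ] -0.2075535588829368
top 0.13 64 t [0.6381 0.6408 0.6443] s [-0.2394 -0.1704] -0.20488140107282893
top 0.14 13 t [0.6384 0.6405 0.6432] s [-0.2191 -0.1833] -0.20121548908867626
side 0.05 70 t [0.6264 0.6311 0.6381] s [-0.2687 -0.1477] -0.20818905826459644
side 0.06 79 t [0.6269 0.6312 0.6378] s [-0.269  -0.1407] -0.2048504551944402
side 0.07 82 t [0.6269 0.632  0.6387] s [-0.2673 -0.1433] -0.2052750692753158
side 0.08 79 t [0.6271 0.6317 0.6394] s [-0.2654 -0.1409] -0.20318235995967812
side 0.09 
[... 368 characters left out ...]
68339329189505
rim top 488 0.08015617886794801 encl ((0.5781726837158203, 0.3227198123931885), 0.056287020444869995) fit [0.5783 0.3225] 0.050970860945835306
bar top 94 [0.5627 0.1635 0.0938] [-0.945   0.3271] [0.1178 0.0412]
rim side 555 0.07891695840955525 encl ((0.5791585445404053, 0.32423916459083557), 0.05826311931014061) fit [0.5766 0.3242] 0.05078484216955828
bar side 90 [0.5602 0.1668 0.0918] [-0.9458  0.3247] [0.1237 0.0407]
outer ((0.5780835747718811, 0.32191115617752075), 0.05667315050959587)
[[159 158 161 ... 164 160 161]
 [156 156 156 ... 163 165 165]
 [158 160 159 ... 164 162 166]
 ...
 [164 164 167 ... 165 165 162]
 [164 162 166 ... 164 165 163]
 [166 166 165 ... 165 164 162]]
```

```bash
cat >> h.py <<'E'
np.set_printoptions(precision=4,suppress=True,linewidth=150)
def st():
    s=robot.get_state();r=R.from_quat(s['tool_rot']);m=r.as_matrix()
    print('t %.2f'%s['time'],'tcp',s['ee_pos'],'yAz %.2f zdir'%np.degrees(np.arctan2(m[1,1],m[0,1])),m[:,2],'w %.4f'%s['width'],'F',s['ft_force'],'q',s['joint_positions']);return s,r
def todo(target,rot=None):
    s,r=st();print('shift now-axes',r.inv().apply(np.array(target)-s['ee_pos']),'turn',(r.inv()*rot).as_rotvec() if rot is not None else '')
def down(yaz): # tool down, y axis at azimuth yaz deg
    a=np.radians(yaz);y=np.array([np.cos(a),np.sin(a),0]);z=np.array([0,0,-1.]);return R.from_matrix(np.c_[np.cross(y,z),y,z])
E
python3 -m crank '[{"z":-0.03,"x":0.02,"gripper":0.5},{"x":0.042,"y":-0.009,"gripper":0.5},{"x":0.042,"y":-0.009,"gripper":0.5},{"x":0.042,"y":-0.009,"gripper":0.5},{"x":0.042,"y":-0.009,"gripper":0.5},{"x":0.042,"y":-0.009,"gripper":0.5},{"x":0.042,"y":-0.009,"gripper":0.5},{"x":0.042,"y":-0.009,"gripper":0.5},{"x":0.042,"y":-0.009,"gripper":0.5},{"x":0.042,"y":-0.009,"gripper":0.5}]'
python3 -m crank '[{"x":0.042,"y":-0.012,"gripper":0.5},{"wz":-0.128,"gripper":0.5},{"wz":-0.128,"gripper":0.5},{"wz":-0.128,"gripper":0.5},{"wz":-0.128,"gripper":0.5},{"wz":-0.128,"gripper":0.5},{"wz":-0.128,"gripper":0.5},{"wz":-0.128,"gripper":0.5},{"wz":-0.132,"gripper":0.5},{"gripper":0.5}]'
python3 -c "
from h import *
todo([.5633,-.3662,.16],down(-15.3))"
```

```text
t 0.10 tcp [ 0.1639 -0.5766  0.2177] yAz -74.14 zdir [-0.0003  0.0017 -1.    ] w 0.0930 F [ 0.2272  0.4274 -0.1313] q [-1.3794  0.1311  1.4892 -0.      1.523  -0.0854]
shift now-axes [ 0.4417 -0.0931  0.0579] turn [-0.0015 -0.001  -1.0269]$[0]: bad value
$[0]: bad value
```

```bash
python3 -m crank '[{"wx":0,"wy":0,"wz":0,"x":0.02,"y":0,"z":-0.03,"gripper":0.5}]'; python3 -m crank --help | head -30
```

```text
time: 0.2
ee_pos: [0.181, -0.5694, 0.2431]
tool_rot: [0.991, 0.137, -0.001, -0.005]
ft_force: [0.2, 0.6, -0.9]
width: 0.0891
finger_force: 0.0invalid input: not JSON, or not a number
```

All keys are required in each row.

```bash
python3 -m crank '[{"wx":0,"wy":0,"wz":0,"x":0.042,"y":-0.009,"z":0,"gripper":0.5},{"wx":0,"wy":0,"wz":0,"x":0.042,"y":-0.009,"z":0,"gripper":0.5},{"wx":0,"wy":0,"wz":0,"x":0.042,"y":-0.009,"z":0,"gripper":0.5},{"wx":0,"wy":0,"wz":0,"x":0.042,"y":-0.009,"z":0,"gripper":0.5},{"wx":0,"wy":0,"wz":0,"x":0.042,"y":-0.009,"z":0,"gripper":0.5},{"wx":0,"wy":0,"wz":0,"x":0.042,"y":-0.009,"z":0,"gripper":0.5},{"wx":0,"wy":0,"wz":0,"x":0.042,"y":-0.009,"z":0,"gripper":0.5},{"wx":0,"wy":0,"wz":0,"x":0.042,"y":-0.009,"z":0,"gripper":0.5},{"wx":0,"wy":0,"wz":0,"x":0.042,"y":-0.009,"z":0,"gripper":0.5},{"wx":0,"wy":0,"wz":0,"x":0.042,"y":-0.012,"z":0,"gripper":0.5}]' >/dev/null
python3 -m crank '[{"wx":0,"wy":0,"wz":-0.128,"x":0,"y":0,"z":0,"gripper":0.5},{"wx":0,"wy":0,"wz":-0.128,"x":0,"y":0,"z":0,"gripper":0.5},{"wx":0,"wy":0,"wz":-0.128,"x":0,"y":0,"z":0,"gripper":0.5},{"wx":0,"wy":0,"wz":-0.128,"x":0,"y":0,"z":0,"gripper":0.5},{"wx":0,"wy":0,"wz":-0.128,"x":0,"y":0,"z":0,"gripper":0.5},{"wx":0,"wy":0,"wz":-0.128,"x":0,"y":0,"z":0,"gripper":0.5},{"wx":0,"wy":0,"wz":-0.128,"x":0,"y":0,"z":0,"gripper":0.5},{"wx":0,"wy":0,"wz":-0.13,"x":0,"y":0,"z":0,"gripper":0.5},{"wx":0,"wy":0,"wz":0,"x":0,"y":0,"z":0,"gripper":0.5}]' >/dev/null
python3 -c "
from h import *
todo([.5633,-.3662,.16],down(-15.3))"
```

```text
t 2.10 tcp [ 0.5616 -0.3673  0.2479] yAz -15.23 zdir [-0.0009  0.0007 -1.    ] w 0.0466 F [-0.0552  0.6163 -0.1547] q [-0.6556  0.3152  1.2232 -0.      1.6044 -0.3897]
shift now-axes [0.0014 0.0015 0.0879] turn [-0.0011 -0.0004  0.0012]
```

```bash
python3 -m crank '[{"wx":0,"wy":0,"wz":0,"x":0.0014,"y":0.0015,"z":0.04,"gripper":0.5},{"wx":0,"wy":0,"wz":0,"x":0,"y":0,"z":0.03,"gripper":0.5},{"wx":0,"wy":0,"wz":0,"x":0,"y":0,"z":0.02,"gripper":0.5},{"wx":0,"wy":0,"wz":0,"x":0,"y":0,"z":0.02,"gripper":0.5},{"wx":0,"wy":0,"wz":0,"x":0,"y":0,"z":0.015,"gripper":0.5},{"wx":0,"wy":0,"wz":0,"x":0,"y":0,"z":0.002,"gripper":0.5},{"wx":0,"wy":0,"wz":0,"x":0,"y":0,"z":0,"gripper":0.5}]'
python3 -m crank '[{"wx":0,"wy":0,"wz":0,"x":0,"y":0,"z":0,"gripper":0},{"wx":0,"wy":0,"wz":0,"x":0,"y":0,"z":0,"gripper":0},{"wx":0,"wy":0,"wz":0,"x":0,"y":0,"z":0,"gripper":0},{"wx":0,"wy":0,"wz":0,"x":0,"y":0,"z":0,"gripper":0},{"wx":0,"wy":0,"wz":0,"x":0,"y":0,"z":0,"gripper":0},{"wx":0,"wy":0,"wz":0,"x":0,"y":0,"z":0,"gripper":0}]'
```

```text
time: 2.8
ee_pos: [0.5635, -0.3664, 0.1214]
tool_rot: [0.796, 0.606, -0.0, -0.0]
ft_force: [0.5, 0.9, 0.5]
width: 0.0465
finger_force: 0.0
time: 3.4
ee_pos: [0.5636, -0.3665, 0.1217]
tool_rot: [0.795, 0.606, -0.0, 0.0]
ft_force: [0.2, 0.5, 1.1]
width: 0.0058
finger_force: 30.0
```

The finger opening is 5.8 mm, so only the 6 mm disc is held. Next I lift it, carry it towards the pad and tilt it knob-up.

```bash
python3 -m crank '[{"wx":0,"wy":0,"wz":0,"x":0,"y":0,"z":-0.01,"gripper":0},{"wx":0,"wy":0,"wz":0,"x":0,"y":0,"z":-0.02,"gripper":0},{"wx":0,"wy":0,"wz":0,"x":0,"y":0,"z":-0.03,"gripper":0},{"wx":0,"wy":0,"wz":0,"x":0,"y":0,"z":-0.03,"gripper":0},{"wx":0,"wy":0,"wz":0,"x":0,"y":0,"z":-0.03,"gripper":0},{"wx":0,"wy":0,"wz":0,"x":0,"y":0,"z":-0.03,"gripper":0},{"wx":0,"wy":0,"wz":0,"x":0,"y":0,"z":-0.03,"gripper":0},{"wx":0,"wy":0,"wz":0,"x":0,"y":0,"z":0,"gripper":0}]'
python3 -m crank '[{"wx":0,"wy":0,"wz":0,"x":0.03,"y":-0.014,"z":0,"gripper":0},{"wx":0,"wy":0,"wz":0,"x":0.035,"y":-0.019,"z":0,"gripper":0},{"wx":0,"wy":0,"wz":0,"x":0.035,"y":-0.019,"z":0,"gripper":0},{"wx":0,"wy":0,"wz":0,"x":0.035,"y":-0.019,"z":0,"gripper":0},{"wx":0,"wy":0,"wz":0,"x":0.035,"y":-0.019,"z":0,"gripper":0},{"wx":0,"wy":0,"wz":0,"x":0.035,"y":-0.019,"z":0,"gripper":0},{"wx":0,"wy":0,"wz":0,"x":0.035,"y":-0.019,"z":0,"gripper":0},{"wx":0,"wy":0,"wz":0,"x":0.036,"y":-0.017,"z":0,"gripper":0},{"wx":0,"wy":0,"wz":-0.07,"x":0,"y":0,"z":0,"gripper":0},{"wx":0,"wy":0,"wz":-0.075,"x":0,"y":0,"z":0,"gripper":0}]' >/dev/null
python3 -m crank '[{"wx":-0.12,"wy":0,"wz":0,"x":0,"y":0,"z":0,"gripper":0},{"wx":-0.12,"wy":0,"wz":0,"x":0,"y":0,"z":0,"gripper":0},{"wx":-0.12,"wy":0,"wz":0,"x":0,"y":0,"z":0,"gripper":0},{"wx":-0.12,"wy":0,"wz":0,"x":0,"y":0,"z":0,"gripper":0},{"wx":-0.12,"wy":0,"wz":0,"x":0,"y":0,"z":0,"gripper":0},{"wx":-0.12,"wy":0,"wz":0,"x":0,"y":0,"z":0,"gripper":0},{"wx":-0.12,"wy":0,"wz":0,"x":0,"y":0,"z":0,"gripper":0},{"wx":-0.12,"wy":0,"wz":0,"x":0,"y":0,"z":0,"gripper":0},{"wx":0,"wy":0,"wz":0,"x":0,"y":0,"z":0,"gripper":0}]'
python3 -c "
from h import *
a=np.radians(-7.1);r=.574;u=np.array([np.cos(a),np.sin(a),0]);th=np.radians(35)
z=u*np.cos(th)-np.array([0,0,np.sin(th)]);y=u*np.sin(th)+np.array([0,0,np.cos(th)])
todo(r*u+[0,0,.069],R.from_matrix(np.c_[np.cross(y,z),y,z]));snap('side','s1')"
```

```text
time: 4.2
ee_pos: [0.5652, -0.3677, 0.3085]
tool_rot: [0.795, 0.606, 0.001, 0.004]
ft_force: [0.1, -0.1, -1.8]
width: 0.0059
finger_force: 30.0
time: 6.1
ee_pos: [0.5668, -0.0706, 0.2959]
tool_rot: [0.674, 0.595, 0.29, 0.327]
ft_force: [-0.4, 0.6, -3.7]
width: 0.0059
finger_force: 30.0
t 6.10 tcp [ 0.5668 -0.0706  0.2959] yAz -7.17 zdir [ 0.7808 -0.0958 -0.6173] w 0.0059 F [-0.4311  0.5587 -3.7329] q [-0.3139 -0.8909  2.389   0.2196  0.7591 -0.278 ]
shift now-axes [-0.0003 -0.1767  0.1423] turn [-0.0545 -0.0014 -0.0008]
```

View pics/s1.png

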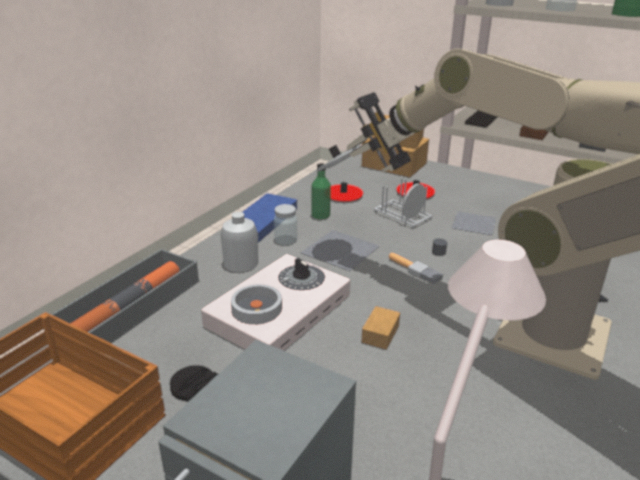

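The lid is held in the air with its knob up. Shoulder joint 2 is at its limit, so such a flat radial tilt is out of reach. I'll use a steeper tilt of about 50° and let the lid settle onto the lower finger, then the pad.

```bash
python3 -m crank '[{"wx":0.07,"wy":0,"wz":0,"x":0,"y":0,"z":0.01,"gripper":0},{"wx":0.07,"wy":0,"wz":0,"x":0,"y":0,"z":0.01,"gripper":0},{"wx":0.07,"wy":0,"wz":0,"x":0,"y":0,"z":0.01,"gripper":0},{"wx":0,"wy":0,"wz":0,"x":0,"y":0,"z":0,"gripper":0}]'
python3 -c "
from h import *
a=np.radians(-8);r=.614;u=np.array([np.cos(a),np.sin(a),0]);th=np.radians(50)
z=u*np.cos(th)-np.array([0,0,np.sin(th)]);y=u*np.sin(th)+np.array([0,0,np.cos(th)])
todo(r*u+[0,0,.092],R.from_matrix(np.c_[np.cross(y,z),y,z]))"
```

```text
time: 6.55
ee_pos: [0.5906, -0.0738, 0.2826]
tool_rot: [0.704, 0.623, 0.226, 0.256]
ft_force: [-0.0, 0.4, -1.3]
width: 0.0058
finger_force: 30.0
t 6.55 tcp [ 0.5906 -0.0738  0.2826] yAz -7.03 zdir [ 0.6366 -0.0785 -0.7672] w 0.0058 F [-0.0419  0.3997 -1.2962] q [-0.2709 -0.5888  2.1439  0.1212  0.8992 -0.1897]
shift now-axes [-0.0094 -0.1078  0.1582] turn [-0.0018 -0.0108  0.013 ]
```

```bash
python3 -m crank '[{"wx":0,"wy":0,"wz":0,"x":-0.0012,"y":-0.018,"z":0.026,"gripper":0},{"wx":0,"wy":0,"wz":0,"x":-0.0012,"y":-0.018,"z":0.026,"gripper":0},{"wx":0,"wy":0,"wz":0,"x":-0.0014,"y":-0.018,"z":0.026,"gripper":0},{"wx":0,"wy":0,"wz":0,"x":-0.0014,"y":-0.015,"z":0.024,"gripper":0},{"wx":0,"wy":0,"wz":0,"x":-0.0014,"y":-0.014,"z":0.02,"gripper":0},{"wx":0,"wy":0,"wz":0,"x":-0.0014,"y":-0.012,"z":0.018,"gripper":0},{"wx":0,"wy":0,"wz":0,"x":-0.0012,"y":-0.009,"z":0.013,"gripper":0},{"wx":0,"wy":0,"wz":0,"x":0,"y":-0.0038,"z":0.005,"gripper":0},{"wx":0,"wy":0,"wz":0,"x":0,"y":0,"z":0,"gripper":0}]'
python3 -c "
from h import *
st();snap('side','s2')"
```

```text
time: 7.45
ee_pos: [0.6072, -0.0849, 0.0913]
tool_rot: [0.704, 0.622, 0.227, 0.256]
ft_force: [-0.6, -0.0, -1.4]
width: 0.0058
finger_force: 30.0
t 7.45 tcp [ 0.6072 -0.0849  0.0913] yAz -7.06 zdir [ 0.6386 -0.0785 -0.7655] w 0.0058 F [-0.6382 -0.0366 -1.3556] q [-0.2885 -0.2972  2.3066  0.2462  0.452  -0.3493]
```

View pics/s2.png

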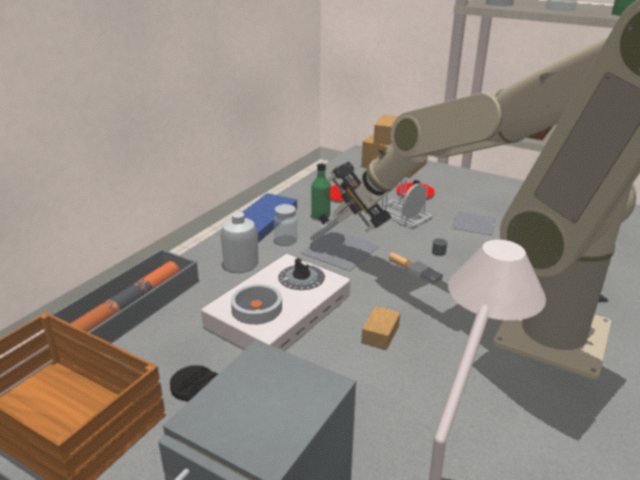

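The lid's far edge is on the pad at about (315,238). I open slowly so the lid goes down on the lower finger.

```bash
python3 -m crank '[{"wx":0,"wy":0,"wz":0,"x":0,"y":0,"z":0,"gripper":0.2},{"wx":0,"wy":0,"wz":0,"x":0,"y":0,"z":0,"gripper":0.3},{"wx":0,"wy":0,"wz":0,"x":0,"y":0,"z":0,"gripper":0.4},{"wx":0,"wy":0,"wz":0,"x":0,"y":0,"z":0,"gripper":0.5},{"wx":0,"wy":0,"wz":0,"x":0,"y":0,"z":0,"gripper":0.6},{"wx":0,"wy":0,"wz":0,"x":0,"y":0,"z":0,"gripper":0.7},{"wx":0,"wy":0,"wz":0,"x":0,"y":0,"z":0,"gripper":0.8},{"wx":0,"wy":0,"wz":0,"x":0,"y":0,"z":0,"gripper":0.9},{"wx":0,"wy":0,"wz":0,"x":0,"y":0,"z":0,"gripper":1},{"wx":0,"wy":0,"wz":0,"x":0,"y":0,"z":0,"gripper":1}]'
python3 -c "
from h import *
st();p,d=snap('side','s3');q,e=snap('top','t3')
a=cv2.resize(p[130:290,260:440],None,fx=2.2,fy=2.2);b=cv2.resize(q[150:310,300:480],None,fx=2.2,fy=2.2)
cv2.imwrite('pics/c3.png',np.hstack([a,b])[:,:,::-1])"
```

```text
time: 8.5
ee_pos: [0.608, -0.0851, 0.0918]
tool_rot: [0.704, 0.622, 0.227, 0.257]
ft_force: [-0.1, -0.2, -0.9]
width: 0.0811
finger_force: 0.3
t 8.50 tcp [ 0.608  -0.0851  0.0918] yAz -7.05 zdir [ 0.6395 -0.0789 -0.7647] w 0.0811 F [-0.1321 -0.1877 -0.9102] q [-0.2884 -0.2961  2.3052  0.2463  0.4509 -0.3495]
```

View pics/c3.png

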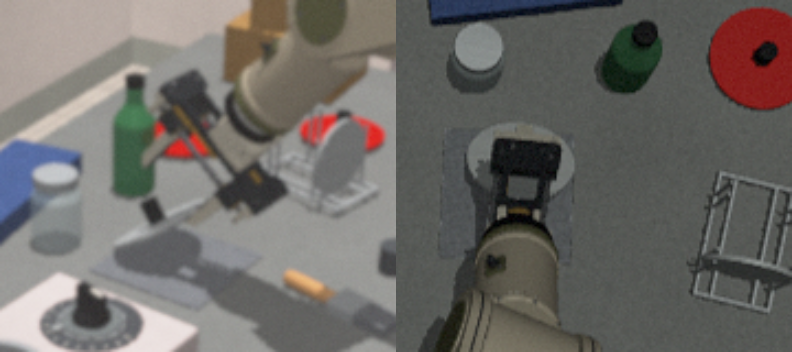

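```bash
python3 -m crank '[{"wx":0,"wy":0,"wz":0,"x":0,"y":0,"z":-0.03,"gripper":1},{"wx":0,"wy":0,"wz":0,"x":0,"y":0,"z":-0.03,"gripper":1},{"wx":0,"wy":0,"wz":0,"x":0,"y":0.01,"z":-0.012,"gripper":1},{"wx":0,"wy":0,"wz":0,"x":0,"y":0.02,"z":-0.024,"gripper":1},{"wx":0,"wy":0,"wz":0,"x":0,"y":0.02,"z":-0.024,"gripper":1},{"wx":0,"wy":0,"wz":0,"x":0,"y":0.02,"z":-0.024,"gripper":1},{"wx":0,"wy":0,"wz":0,"x":0,"y":0.02,"z":-0.024,"gripper":1},{"wx":0,"wy":0,"wz":0,"x":0,"y":0,"z":0,"gripper":1}]'
python3 -c "
from h import *
st();p,d=snap('side','s4');q,e=snap('top','t4')
for n,D in(('side',d),('top',e)):
    Q=cloud(n,D)
    m=np.all((Q>[.5,-.18,.006])&(Q<[.74,.01,.06]),axis=-1); k=Q[m&(Q[...,2]>.035)];f=Q[m&(Q[...,2]<.025)]
    print(n,'knob',len(k),k.mean(0) if len(k) else'', 'disc',len(f),f.mean(0), np.percentile(f,[1,99],axis=0))
    A=np.c_[f[:,:2],np.ones(len(f))];print(np.linalg.lstsq(A,f[:,2],rcond=None)[0])
a=cv2.resize(p[130:290,260:440],None,fx=2.2,fy=2.2);b=cv2.resize(q[150:310,300:480],None,fx=2.2,fy=2.2)
cv2.imwrite('pics/c4.png',np.hstack([a,b])[:,:,::-1])"
```

```text
time: 9.4
ee_pos: [0.5712, -0.081, 0.2861]
tool_rot: [0.702, 0.621, 0.23, 0.261]
ft_force: [-0.6, -1.3, 0.6]
width: 0.0927
finger_force: 0.0
t 9.40 tcp [ 0.5712 -0.081   0.2861] yAz -6.98 zdir [ 0.647  -0.0812 -0.7581] w 0.0927 F [-0.5867 -1.2622  0.5515] q [-0.3083 -0.6688  2.1923  0.1499  0.9215 -0.2331]
side knob 196 [ 0.6882 -0.0423  0.0462] disc 953 [ 0.6163 -0.0712  0.0146] [[ 0.524  -0.1464  0.0061]
 [ 0.737  -0.0024  0.0237]]
[ 0.0158 -0.0156  0.0038]
top knob 63 [ 0.7113 -0.0394  0.0481] disc 1064 [ 0.6119 -0.061   0.0128] [[ 0.5136 -0.1726  0.0061]
 [ 0.7319  0.0055  0.0236]]
[ 0.003  -0.0048  0.0106]
```

View pics/c4.png

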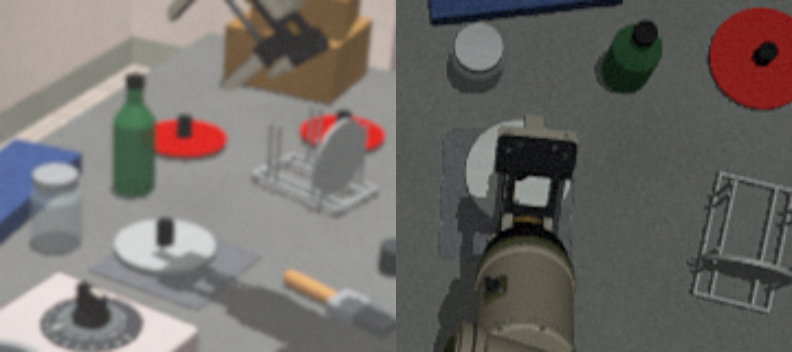

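The lid lies flat on the pad, knob up (right crop about (165,230), i.e. side px about (335,235)), released. Next: tool down, moved aside, then measure the knob, chamber, dial and tab.

```bash
python3 -m crank '[{"wx":0.12,"wy":0,"wz":0,"x":-0.02,"y":0,"z":0,"gripper":0.6},{"wx":0.12,"wy":0,"wz":0,"x":-0.02,"y":0,"z":0,"gripper":0.6},{"wx":0.12,"wy":0,"wz":0,"x":-0.02,"y":0,"z":0,"gripper":0.6},{"wx":0.12,"wy":0,"wz":0,"x":-0.02,"y":0,"z":0,"gripper":0.6},{"wx":0.12,"wy":0,"wz":0,"x":-0.02,"y":0,"z":0,"gripper":0.6},{"wx":0.11,"wy":0,"wz":0,"x":-0.03,"y":0,"z":0,"gripper":0.6},{"wx":0,"wy":0,"wz":0,"x":-0.04,"y":0,"z":0,"gripper":0.6},{"wx":0,"wy":0,"wz":0,"x":-0.04,"y":0,"z":0,"gripper":0.6},{"wx":0,"wy":0,"wz":0,"x":0,"y":0,"z":0,"gripper":0.6}]'
cat > m.py <<'E'
from h import *
import sys
st();tag=sys.argv[1]
p,d=snap('side','s'+tag);q,e=snap('top','t'+tag)
for n,D in(('side',d),('top',e)):
    Q=cloud(n,D)
    # disc by height band; pad excluded (z>.0095), knob excluded
    m=np.all((Q>[.5,-.18,.0105])&(Q<[.71,.03,.022]),axis=-1)
    m=cv2.morphologyEx(m.astype(np.uint8),2,np.ones((3,3)))
    ct=max(cv2.findContours(m,0,1)[0],key=cv2.contourArea)
    P=plane(n,ct[:,0],.015);print(n,'disc circ',cv2.minEnclosingCircle(P[:,:2].astype(np.float32)),'mean',P[:,:2].mean(0))
    k=np.all((Q>[.56,-.14,.040])&(Q<[.68,-.02,.060]),axis=-1);K=Q[k];print('knob',len(K),K.mean(0),(K.min(0)+K.max(0))/2)
    g=cv2.cvtColor(p if n=='side' else q,cv2.COLOR_RGB2GRAY)
    r=np.all((Q>[.56,-.14,.010])&(Q<[.68,-.02,.060]),axis=-1)&(g<70);v,u=np.nonzero(r);print('dark',len(u),plane(n,[u.mean(),v.mean()],.031 if n=='side' else .04),u.mean(),v.mean())
a=cv2.resize(q[215:275,150:290],None,fx=5.5,fy=5.5,interpolation=2);cv2.imwrite(f'pics/c{tag}.png',a[:,:,::-1])
E
python3 m.py 5
```

```text
time: 10.4
ee_pos: [0.5414, -0.2927, 0.2748]
tool_rot: [0.751, 0.661, -0.004, -0.006]
ft_force: [0.3, -0.0, 0.8]
width: 0.0555
finger_force: 0.0
t 10.40 tcp [ 0.5414 -0.2927  0.2748] yAz -7.27 zdir [-0.0141  0.0025 -0.9999] w 0.0555 F [ 0.3492 -0.0216  0.7637] q [-0.5754  0.1699  1.3432 -0.0056  1.6416 -0.4489]
side disc circ ((0.6094738841056824, -0.08434668183326721), 0.06772898137569427) mean [ 0.6089 -0.0837]
knob 43 [ 0.6095 -0.0842  0.0453] [ 0.6098 -0.0847  0.0449]
dark 58 [[ 0.6112 -0.086   0.031 ]] 334.6034482758621 235.24137931034483
top disc circ ((0.612798810005188, -0.08655158430337906), 0.06488718092441559) mean [ 0.615  -0.0888]
knob 62 [ 0.6123 -0.0867  0.0473] [ 0.6126 -0.0871  0.0468]
dark 83 [[ 0.6105 -0.0821  0.04  ]] 353.9156626506024 227.3855421686747
```

View pics/c5.png

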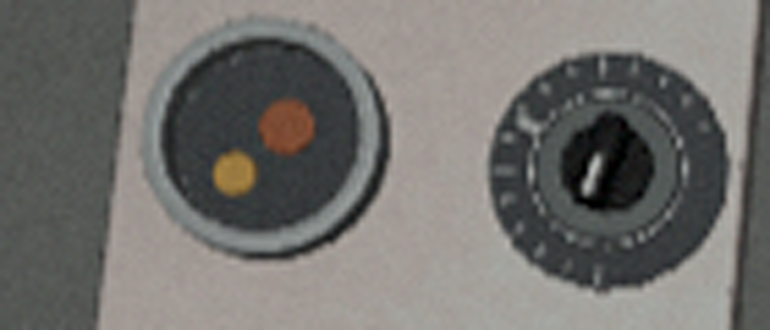

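Run:
```python
from h import *
for n,f in(('top','t5'),('side','s5')):
    z=np.load(f+'.npz');p,d=z['p'],z['d'];g=cv2.cvtColor(p,cv2.COLOR_RGB2GRAY).astype(float)
    c=np.array([.5633,.1637])
    # map (azimuth,radius) at z=.059 -> brightness
    o,_=rays(n,[0,0]);cc,fo=cal(n);Rc=R.from_quat(cc['attitude'])
    az=np.arange(0,360,4.);
    def val(r,zz):
        P=np.c_[c[0]+r*np.cos(np.radians(az)),c[1]+r*np.sin(np.radians(az)),np.full(len(az),zz)]
        l=Rc.inv().apply(P-cc['xyz']);u=cc['cx']+fo*l[:,0]/-l[:,2];v=cc['cy']-fo*l[:,1]/-l[:,2]
        return cv2.remap(g.astype(np.float32),u.astype(np.float32)[None],v.astype(np.float32)[None],1)[0]
    for r in(.038,.042,.046):
        V=val(r,.059);i=np.argsort(V)[-8:];print(n,r,sorted([(int(az[j]),int(V[j])) for j in i]))
    for zz in(.054,.060):
        C=cloud(n,d)
    q=C[np.all((C>[.49,.09,.0565])&(C<[.64,.24,.066]),axis=-1)];rr=np.hypot(*(q[:,:2]-c).T);a=np.degrees(np.arctan2(*(q[:,:2]-c).T[::-1]))
    s=(rr>.032)&(rr<.052);print(n,'3d',np.c_[q[s],rr[s],a[s]][:14])
    # pointer white px on bar
    q=C[np.all((C>[.52,.12,.085])&(C<[.61,.21,.11]),axis=-1)];gg=g[np.all((C>[.52,.12,.085])&(C<[.61,.21,.11]),axis=-1)]
    print('bright',q[gg>120].mean(0) if (gg>120).any() else gg.max(), 'all',q.mean(0))
```

```text
top 0.038 [(0, 129), (4, 119), (20, 109), (56, 113), (60, 118), (272, 106), (316, 106), (356, 105)]
top 0.042 [(56, 121), (60, 130), (64, 69), (88, 65), (92, 62), (240, 63), (292, 61), (308, 62)]
top 0.046 [(4, 84), (56, 120), (60, 134), (64, 76), (88, 91), (104, 84), (140, 81), (176, 79)]
top 3d [[  0.6129   0.1766   0.0578   0.0512  14.5859]
 [  0.6079   0.1845   0.0566   0.0493  25.0396]
 [  0.6069   0.1453   0.0582   0.0473 -22.8881]
 [  0.6071   0.1402   0.0567   0.0497 -28.1988]
 [  0.6069   0.1376   0.0574   0.0509 -30.9372]
 [  0.6017   0.1453   0.0578   0.0425 -25.5528]
 [  0.5987   0.1632   0.0615   0.0354  -0.8049]
 [  0.5971   0.1767   0.0571   0.0362  20.9956]
 [  0.5941   0.1816   0.0597   0.0356  30.1643]
 [  0.5942   0.1739   0.0585   0.0325  18.3257]
 [  0.5936   0.1376   0.0577   0.04   -40.7338]
 [  0.5933   0.1323   0.0592   0.0434 -46.3766]
 [  0.5912   0.148    0.0575   0.032  -29.3361]
 [  0.5906   0.1271   0.0586   0.0457 -53.225 ]]
bright [0.5556 0.1672 0.0948] all [0.5632 0.1636 0.0932]
side 0.038 [(52, 153), (56, 166), (60, 167), (64, 160), (68, 140), (112,
[... 351 characters left out ...]
.5748]
 [   0.535     0.1458    0.0567    0.0335 -147.645 ]
 [   0.5303    0.1536    0.057     0.0345 -163.0667]
 [   0.5823    0.2001    0.0625    0.0411   62.4765]
 [   0.5824    0.1957    0.06      0.0373   59.1582]
 [   0.5793    0.196     0.0612    0.0361   63.615 ]
 [   0.5304    0.1581    0.0566    0.0334 -170.2735]
 [   0.5882    0.2041    0.0598    0.0474   58.2972]
 [   0.5867    0.2022    0.0593    0.045    58.7057]
 [   0.5832    0.203     0.061     0.0441   63.1538]
 [   0.5833    0.1987    0.0585    0.0403   60.2037]
 [   0.5811    0.1978    0.0588    0.0385   62.4702]
 [   0.5806    0.1943    0.057     0.0352   60.5834]]
bright [0.5564 0.1643 0.0936] all [0.5598 0.1667 0.0917]
```

```bash
python3 -c "
from h import *
todo([.611,-.0855,.15],down(-7.3))"
```

```text
t 10.50 tcp [ 0.5423 -0.289   0.276 ] yAz -7.14 zdir [-0.0123  0.0036 -0.9999] w 0.0558 F [-0.6416 -0.0458 -0.4238] q [-0.5708  0.1662  1.3452 -0.0037  1.6424 -0.4463]
shift now-axes [0.2102 0.0444 0.1259] turn [-0.0127 -0.002   0.0027]
```

```bash
python3 -m crank '[{"wx":-0.0127,"wy":-0.002,"wz":0,"x":0.03,"y":0.006,"z":0.0,"gripper":0.6},{"wx":0,"wy":0,"wz":0,"x":0.036,"y":0.008,"z":0.02,"gripper":0.6},{"wx":0,"wy":0,"wz":0,"x":0.036,"y":0.008,"z":0.02,"gripper":0.6},{"wx":0,"wy":0,"wz":0,"x":0.036,"y":0.008,"z":0.02,"gripper":0.6},{"wx":0,"wy":0,"wz":0,"x":0.036,"y":0.008,"z":0.02,"gripper":0.6},{"wx":0,"wy":0,"wz":0,"x":0.036,"y":0.006,"z":0.02,"gripper":0.6},{"wx":0,"wy":0,"wz":0,"x":0,"y":0,"z":0.025,"gripper":0.6},{"wx":0,"wy":0,"wz":0,"x":0,"y":0,"z":0,"gripper":0.6},{"wx":0,"wy":0,"wz":0,"x":0,"y":0,"z":0,"gripper":0.6}]'
python3 -c "
from h import *
todo([.611,-.0855,.021],down(-7.3))"
```

```text
time: 11.4
ee_pos: [0.6121, -0.085, 0.1527]
tool_rot: [0.749, 0.663, -0.0, 0.001]
ft_force: [-0.1, 0.2, -0.1]
width: 0.0557
finger_force: 0.0
t 11.40 tcp [ 0.6121 -0.085   0.1527] yAz -6.97 zdir [ 0.0011 -0.0018 -1.    ] w 0.0557 F [-0.141   0.2181 -0.142 ] q [-0.2201  0.2149  1.5151 -0.0016  1.4102 -0.0981]
shift now-axes [-0.0004 -0.0012  0.1317] turn [0.0013 0.0017 0.0057]
```

```bash
python3 -m crank '[{"wx":0,"wy":0,"wz":0,"x":0,"y":-0.001,"z":0.03,"gripper":0.6},{"wx":0,"wy":0,"wz":0,"x":0,"y":0,"z":0.03,"gripper":0.6},{"wx":0,"wy":0,"wz":0,"x":0,"y":0,"z":0.03,"gripper":0.6},{"wx":0,"wy":0,"wz":0,"x":0,"y":0,"z":0.02,"gripper":0.6},{"wx":0,"wy":0,"wz":0,"x":0,"y":0,"z":0.014,"gripper":0.6},{"wx":0,"wy":0,"wz":0,"x":0,"y":0,"z":0.0067,"gripper":0.6},{"wx":0,"wy":0,"wz":0,"x":0,"y":0,"z":0,"gripper":0.6}]'
python3 -m crank '[{"wx":0,"wy":0,"wz":0,"x":0,"y":0,"z":0,"gripper":0},{"wx":0,"wy":0,"wz":0,"x":0,"y":0,"z":0,"gripper":0},{"wx":0,"wy":0,"wz":0,"x":0,"y":0,"z":0,"gripper":0},{"wx":0,"wy":0,"wz":0,"x":0,"y":0,"z":0,"gripper":0},{"wx":0,"wy":0,"wz":0,"x":0,"y":0,"z":0,"gripper":0},{"wx":0,"wy":0,"wz":0,"x":0,"y":0,"z":-0.01,"gripper":0},{"wx":0,"wy":0,"wz":0,"x":0,"y":0,"z":-0.04,"gripper":0},{"wx":0,"wy":0,"wz":0,"x":0,"y":0,"z":-0.04,"gripper":0},{"wx":0,"wy":0,"wz":0,"x":0,"y":0,"z":-0.04,"gripper":0},{"wx":0,"wy":0,"wz":0,"x":0,"y":0,"z":0,"gripper":0}]'
python3 -c "
from h import *
todo([.578,.323,.15],down(-7.3))"
```

```text
time: 12.1
ee_pos: [0.6124, -0.0865, 0.0227]
tool_rot: [0.749, 0.662, 0.0, 0.002]
ft_force: [0.4, -0.5, 0.1]
width: 0.0558
finger_force: 0.0
time: 13.1
ee_pos: [0.616, -0.0867, 0.1608]
tool_rot: [0.749, 0.662, 0.004, 0.007]
ft_force: [0.5, -0.3, -1.0]
width: 0.0232
finger_force: 30.0
t 13.10 tcp [ 0.616  -0.0867  0.1608] yAz -7.04 zdir [ 0.0143 -0.0047 -0.9999] w 0.0232 F [ 0.4773 -0.3159 -0.9891] q [-0.2213  0.2066  1.5096 -0.0015  1.4105 -0.0983]
shift now-axes [ 0.402  -0.088   0.0084] turn [0.0147 0.0029 0.0046]
```

```bash
python3 -m crank '[{"wx":0.01,"wy":0,"wz":0,"x":0.02,"y":-0.004,"z":-0.01,"gripper":0},{"wx":0,"wy":0,"wz":0,"x":0.042,"y":-0.009,"z":0,"gripper":0},{"wx":0,"wy":0,"wz":0,"x":0.042,"y":-0.009,"z":0,"gripper":0},{"wx":0,"wy":0,"wz":0,"x":0.042,"y":-0.009,"z":0,"gripper":0},{"wx":0,"wy":0,"wz":0,"x":0.042,"y":-0.009,"z":0,"gripper":0},{"wx":0,"wy":0,"wz":0,"x":0.042,"y":-0.009,"z":0,"gripper":0},{"wx":0,"wy":0,"wz":0,"x":0.042,"y":-0.009,"z":0,"gripper":0},{"wx":0,"wy":0,"wz":0,"x":0.042,"y":-0.009,"z":0,"gripper":0},{"wx":0,"wy":0,"wz":0,"x":0.042,"y":-0.009,"z":0,"gripper":0},{"wx":0,"wy":0,"wz":0,"x":0.036,"y":-0.01,"z":0,"gripper":0}]'
python3 -m crank '[{"wx":0,"wy":0,"wz":0,"x":0,"y":0,"z":0,"gripper":0},{"wx":0,"wy":0,"wz":0,"x":0,"y":0,"z":0,"gripper":0},{"wx":0,"wy":0,"wz":0,"x":0,"y":0,"z":0,"gripper":0}]' >/dev/null
python3 -c "
from h import *
todo([.579,.322,.11],down(-7.3))
p,d=snap('side','s6');q,e=snap('top','t6')
for n,D in(('side',d),('top',e)):
    Q=cloud(n,D);m=np.all((Q>[.48,.22,.142])&(Q<[.68,.43,.168]),axis=-1);m=cv2.morphologyEx(m.astype(np.uint8),2,np.ones((3,3)))
    P=Q[m>0];print(n,len(P),np.median(P[:,2]),cv2.minEnclosingCircle(P[:,:2].astype(np.float32)));A=np.c_[P[:,:2],np.ones(len(P))];print(np.linalg.lstsq(A,P[:,2],rcond=None)[0])
"
```

```text
time: 14.1
ee_pos: [0.5736, 0.3157, 0.1614]
tool_rot: [0.749, 0.663, -0.004, -0.002]
ft_force: [-0.2, 0.4, -1.9]
width: 0.0236
finger_force: 30.0
t 14.40 tcp [0.5745 0.3127 0.1616] yAz -7.07 zdir [-0.008  -0.0019 -1.    ] w 0.0232 F [ 1.0727  0.3366 -2.7809] q [0.4192 0.313  1.3829 0.0015 1.4538 0.5424]
shift now-axes [0.01   0.0037 0.0516] turn [-0.0077  0.0029  0.004 ]
side 1382 0.15372443290751647 ((0.5718470215797424, 0.31289544701576233), 0.0675864890217781)
[-0.0029 -0.0075  0.1579]
top 597 0.1540524803648593 ((0.5720641016960144, 0.3105093836784363), 0.0651206523180008)
[-0.0129  0.0058  0.1599]
```

```bash
python3 -m crank '[{"wx":-0.005,"wy":0,"wz":0,"x":0.012,"y":0.0048,"z":0,"gripper":0},{"wx":0,"wy":0,"wz":0,"x":0,"y":0,"z":0.02,"gripper":0},{"wx":0,"wy":0,"wz":0,"x":0,"y":0,"z":0.02,"gripper":0},{"wx":0,"wy":0,"wz":0,"x":0,"y":0,"z":0.01,"gripper":0},{"wx":0,"wy":0,"wz":0,"x":0,"y":0,"z":0.004,"gripper":0},{"wx":0,"wy":0,"wz":0,"x":0,"y":0,"z":0,"gripper":0},{"wx":0,"wy":0,"wz":0,"x":0,"y":0,"z":0,"gripper":0}]'
python3 -c "
from h import *
st();p,d=snap('side','s7');q,e=snap('top','t7')
for n,D in(('side',d),('top',e)):
    Q=cloud(n,D);m=np.all((Q>[.48,.22,.09])&(Q<[.68,.43,.112]),axis=-1);m=cv2.morphologyEx(m.astype(np.uint8),2,np.ones((3,3)))
    P=Q[m>0];print(n,len(P),np.median(P[:,2]),cv2.minEnclosingCircle(P[:,:2].astype(np.float32)))
"
```

```text
time: 15.2
ee_pos: [0.5814, 0.325, 0.1094]
tool_rot: [0.749, 0.662, -0.001, 0.0]
ft_force: [-0.9, -0.1, -0.9]
width: 0.0232
finger_force: 30.0
t 15.20 tcp [0.5814 0.325  0.1094] yAz -7.06 zdir [-0.0007 -0.001  -1.    ] w 0.0232 F [-0.9259 -0.1335 -0.8937] q [ 0.4331  0.3767  1.402  -0.0006  1.364   0.5564]
side 1392 0.10124139257253961 ((0.5782467126846313, 0.3243548572063446), 0.06804368644952774)
top 557 0.1017358659154528 ((0.5788441300392151, 0.3231911063194275), 0.06478344649076462)
```

```bash
python3 -m crank '[{"wx":0,"wy":0,"wz":0,"x":0,"y":-0.0005,"z":0.005,"gripper":0},{"wx":0,"wy":0,"wz":0,"x":0,"y":0,"z":0.004,"gripper":0},{"wx":0,"wy":0,"wz":0,"x":0,"y":0,"z":0.003,"gripper":0},{"wx":0,"wy":0,"wz":0,"x":0,"y":0,"z":0,"gripper":0}]'
python3 -m crank '[{"wx":0,"wy":0,"wz":0,"x":0,"y":0,"z":0.0015,"gripper":0},{"wx":0,"wy":0,"wz":0,"x":0,"y":0,"z":0,"gripper":0}]'
python3 -m crank '[{"wx":0,"wy":0,"wz":0,"x":0,"y":0,"z":0.001,"gripper":0},{"wx":0,"wy":0,"wz":0,"x":0,"y":0,"z":0,"gripper":0}]'
```

```text
time: 15.7
ee_pos: [0.5796, 0.3248, 0.0951]
tool_rot: [0.749, 0.662, -0.002, -0.0]
ft_force: [0.6, 0.7, -2.2]
width: 0.0234
finger_force: 30.0
time: 15.9
ee_pos: [0.5801, 0.325, 0.0945]
tool_rot: [0.749, 0.662, -0.001, -0.0]
ft_force: [-0.5, 0.3, -1.9]
width: 0.0232
finger_force: 30.0
time: 16.1
ee_pos: [0.5804, 0.3251, 0.0941]
tool_rot: [0.749, 0.662, -0.001, -0.0]
ft_force: [-1.6, -0.6, 0.7]
width: 0.023
finger_force: 30.0
```

```bash
python3 -m crank '[{"wx":0,"wy":0,"wz":0,"x":0,"y":0,"z":0.0008,"gripper":0},{"wx":0,"wy":0,"wz":0,"x":0,"y":0,"z":0,"gripper":0},{"wx":0,"wy":0,"wz":0,"x":0,"y":0,"z":0,"gripper":0.25}]'
python3 -m crank '[{"wx":0,"wy":0,"wz":0,"x":0,"y":0,"z":0,"gripper":0.5},{"wx":0,"wy":0,"wz":0,"x":0,"y":0,"z":0,"gripper":0.6},{"wx":0,"wy":0,"wz":0,"x":0,"y":0,"z":0,"gripper":0.6},{"wx":0,"wy":0,"wz":0,"x":0,"y":0,"z":-0.02,"gripper":0.6},{"wx":0,"wy":0,"wz":0,"x":0,"y":0,"z":-0.03,"gripper":0.6},{"wx":0,"wy":0,"wz":0,"x":0,"y":0,"z":-0.03,"gripper":0.6},{"wx":0,"wy":0,"wz":0,"x":-0.04,"y":0,"z":-0.01,"gripper":0.6},{"wx":0,"wy":0,"wz":0,"x":-0.04,"y":0,"z":0,"gripper":0.6},{"wx":0,"wy":0,"wz":0,"x":-0.04,"y":0,"z":0,"gripper":0.6},{"wx":0,"wy":0,"wz":0,"x":-0.04,"y":0,"z":0,"gripper":0.6}]'
python3 -m crank '[{"wx":0,"wy":0,"wz":0,"x":0,"y":0,"z":0,"gripper":0.6},{"wx":0,"wy":0,"wz":0,"x":0,"y":0,"z":0,"gripper":0.6}]' >/dev/null
python3 -c "
from h import *
st();p,d=snap('side','s8');q,e=snap('top','t8')
for n,D in(('side',d),('top',e)):
    Q=cloud(n,D);m=np.all((Q>[.48,.22,.076])&(Q<[.68,.43,.096]),axis=-1);m=cv2.morphologyEx(m.astype(np.uint8),2,np.ones((3,3)))
    P=Q[m>0];print(n,len(P),np.median(P[:,2]),cv2.minEnclosingCircle(P[:,:2].astype(np.float32)));A=np.c_[P[:,:2],np.ones(len(P))];print(np.linalg.lstsq(A,P[:,2],rcond=None)[0])
todo([.5633,.1640,.14],down(70.9))
todo([.5633,.1640,.14],down(-109.1))
"
```

```text
time: 16.4
ee_pos: [0.5803, 0.3252, 0.0939]
tool_rot: [0.749, 0.662, -0.001, -0.0]
ft_force: [-3.9, -1.7, 5.8]
width: 0.0234
finger_force: 30.0
time: 17.4
ee_pos: [0.5605, 0.165, 0.1832]
tool_rot: [0.749, 0.663, -0.001, 0.0]
ft_force: [0.0, -0.5, 0.5]
width: 0.056
finger_force: 0.0
t 17.60 tcp [0.5609 0.1656 0.1833] yAz -7.16 zdir [-0.0018 -0.0013 -1.    ] w 0.0558 F [ 0.0211  0.6353 -0.4611] q [ 0.1999  0.1102  1.5746 -0.0009  1.4587  0.3249]
side 1581 0.08593250249836193 ((0.5777314901351929, 0.32314532995224), 0.06766444444656372)
[ 0.0043 -0.0055  0.0853]
top 957 0.08632884548117659 ((0.5792532563209534, 0.3241540789604187), 0.06532051414251328)
[0.0001 0.0043 0.0847]
t 17.70 tcp [0.5609 0.167  0.1832] yAz -7.03 zdir [-0.002  -0.0012 -1.    ] w 0.0556 F [-0.5458  0.4256 -0.0164] q [ 0.2023  0.1115  1.5736 -0.0007  1.4587  0.325 ]
shift now-axes [-0.0026  0.0028  0.0432] turn [-0.0025 -0.0001 -1.3601]
t 17.70 tcp [0.5609 0.167  0.1832] yAz -7.03 zdir [-0.002  -0.0012 -1.    ] w 0.0556 F [-0.5458  0.4256 -0.0164] q [ 0.2023  0.1115  1.5736 -0.0007  1.4587  0.325 ]
shift now-axes [-0.0026  0.0028  0.0432] turn [-0.0001  0.0026  1.7815]
```

The lid is seated: disc top 86 mm, level, centre within about 1 mm. Now the dial. The bar runs at azimuth 160.9° and the tab is at about 59.5°, so it needs about 101° clockwise.

```bash
python3 -m crank '[{"wx":0,"wy":0,"wz":-0.136,"x":0,"y":0,"z":0,"gripper":0.45},{"wx":0,"wy":0,"wz":-0.136,"x":0,"y":0,"z":0,"gripper":0.45},{"wx":0,"wy":0,"wz":-0.136,"x":0,"y":0,"z":0,"gripper":0.45},{"wx":0,"wy":0,"wz":-0.136,"x":0,"y":0,"z":0,"gripper":0.45},{"wx":0,"wy":0,"wz":-0.136,"x":0,"y":0,"z":0,"gripper":0.45},{"wx":0,"wy":0,"wz":-0.136,"x":0,"y":0,"z":0,"gripper":0.45},{"wx":0,"wy":0,"wz":-0.136,"x":0,"y":0,"z":0,"gripper":0.45},{"wx":0,"wy":0,"wz":-0.136,"x":0,"y":0,"z":0,"gripper":0.45},{"wx":0,"wy":0,"wz":-0.136,"x":0,"y":0,"z":0,"gripper":0.45},{"wx":0,"wy":0,"wz":-0.136,"x":0,"y":0,"z":0,"gripper":0.45}]' >/dev/null
python3 -m crank '[{"wx":0,"wy":0,"wz":0,"x":0,"y":0,"z":0.02,"gripper":0.45},{"wx":0,"wy":0,"wz":0,"x":0,"y":0,"z":0,"gripper":0.45},{"wx":0,"wy":0,"wz":0,"x":0,"y":0,"z":0,"gripper":0.45}]' >/dev/null
python3 -c "
from h import *
todo([.5625,.1645,.072],down(70.9))"
```

```text
t 19.00 tcp [0.5602 0.1672 0.1626] yAz 70.92 zdir [-0.0039 -0.0019 -1.    ] w 0.0420 F [-0.1972 -0.123  -0.0738] q [ 0.203   0.1253  1.5967 -0.0011  1.4238 -1.0347]
shift now-axes [-0.0034 -0.0015  0.0906] turn [-0.0031 -0.0031  0.0004]
```

```bash
python3 -m crank '[{"wx":0,"wy":0,"wz":0,"x":-0.0034,"y":-0.0015,"z":0.02,"gripper":0.45},{"wx":0,"wy":0,"wz":0,"x":0,"y":0,"z":0.025,"gripper":0.45},{"wx":0,"wy":0,"wz":0,"x":0,"y":0,"z":0.02,"gripper":0.45},{"wx":0,"wy":0,"wz":0,"x":0,"y":0,"z":0.015,"gripper":0.45},{"wx":0,"wy":0,"wz":0,"x":0,"y":0,"z":0.01,"gripper":0.45},{"wx":0,"wy":0,"wz":0,"x":0,"y":0,"z":0,"gripper":0.45},{"wx":0,"wy":0,"wz":0,"x":0,"y":0,"z":0,"gripper":0.45}]'
python3 -m crank '[{"wx":0,"wy":0,"wz":0,"x":0,"y":0,"z":0,"gripper":0.1},{"wx":0,"wy":0,"wz":0,"x":0,"y":0,"z":0,"gripper":0.1},{"wx":0,"wy":0,"wz":0,"x":0,"y":0,"z":0,"gripper":0.1},{"wx":0,"wy":0,"wz":0,"x":0,"y":0,"z":0,"gripper":0},{"wx":0,"wy":0,"wz":0,"x":0,"y":0,"z":0,"gripper":0},{"wx":0,"wy":0,"wz":0,"x":0,"y":0,"z":0,"gripper":0}]'
python3 -c "
from h import *
st();print(robot.get_state()['torque'])"
```

```text
time: 19.7
ee_pos: [0.5638, 0.1639, 0.074]
tool_rot: [0.166, 0.986, -0.001, -0.001]
ft_force: [-0.3, 0.0, 0.5]
width: 0.0419
finger_force: 0.0
time: 20.3
ee_pos: [0.5634, 0.1633, 0.0736]
tool_rot: [0.166, 0.986, -0.001, -0.001]
ft_force: [-2.7, -4.3, 4.8]
width: 0.0139
finger_force: 29.9
t 20.30 tcp [0.5634 0.1633 0.0736] yAz 70.88 zdir [-0.0018 -0.0021 -1.    ] w 0.0139 F [-2.701  -4.3014  4.7534] q [ 0.1958  0.2108  1.6709 -0.0018  1.2621 -1.0407]
[-0.514   0.176   0.1221]
```

```bash
python3 -m crank '[{"wx":0,"wy":0,"wz":0.05,"x":0,"y":0,"z":0,"gripper":0},{"wx":0,"wy":0,"wz":0.1,"x":0,"y":0,"z":0,"gripper":0},{"wx":0,"wy":0,"wz":0.1,"x":0,"y":0,"z":0,"gripper":0},{"wx":0,"wy":0,"wz":0.1,"x":0,"y":0,"z":0,"gripper":0},{"wx":0,"wy":0,"wz":0.1,"x":0,"y":0,"z":0,"gripper":0},{"wx":0,"wy":0,"wz":0.1,"x":0,"y":0,"z":0,"gripper":0},{"wx":0,"wy":0,"wz":0.1,"x":0,"y":0,"z":0,"gripper":0},{"wx":0,"wy":0,"wz":0.1,"x":0,"y":0,"z":0,"gripper":0},{"wx":0,"wy":0,"wz":0.1,"x":0,"y":0,"z":0,"gripper":0},{"wx":0,"wy":0,"wz":0.05,"x":0,"y":0,"z":0,"gripper":0}]'
python3 -c "
from h import *
st();print(robot.get_state()['torque'])"
```

```text
time: 21.3
ee_pos: [0.5643, 0.1642, 0.0736]
tool_rot: [0.58, 0.815, -0.0, 0.0]
ft_force: [3.9, 0.6, 0.7]
width: 0.0138
finger_force: 29.9
t 21.30 tcp [0.5643 0.1642 0.0736] yAz 19.09 zdir [ 0.0002 -0.0006 -1.    ] w 0.0138 F [3.867  0.6295 0.6787] q [ 0.1963  0.2113  1.6703 -0.0006  1.2598 -0.1368]
[ 0.1522 -0.7141  0.0432]
```

```bash
python3 -m crank '[{"wx":0,"wy":0,"wz":0.1,"x":0,"y":0,"z":0,"gripper":0},{"wx":0,"wy":0,"wz":0.1,"x":0,"y":0,"z":0,"gripper":0},{"wx":0,"wy":0,"wz":0.1,"x":0,"y":0,"z":0,"gripper":0},{"wx":0,"wy":0,"wz":0.1,"x":0,"y":0,"z":0,"gripper":0},{"wx":0,"wy":0,"wz":0.1,"x":0,"y":0,"z":0,"gripper":0},{"wx":0,"wy":0,"wz":0.1,"x":0,"y":0,"z":0,"gripper":0},{"wx":0,"wy":0,"wz":0.1,"x":0,"y":0,"z":0,"gripper":0},{"wx":0,"wy":0,"wz":0.1,"x":0,"y":0,"z":0,"gripper":0},{"wx":0,"wy":0,"wz":0.066,"x":0,"y":0,"z":0,"gripper":0},{"wx":0,"wy":0,"wz":0,"x":0,"y":0,"z":0,"gripper":0}]'
python3 -m crank '[{"wx":0,"wy":0,"wz":0,"x":0,"y":0,"z":0,"gripper":0},{"wx":0,"wy":0,"wz":0,"x":0,"y":0,"z":0,"gripper":0.3},{"wx":0,"wy":0,"wz":0,"x":0,"y":0,"z":0,"gripper":0.45},{"wx":0,"wy":0,"wz":0,"x":0,"y":0,"z":0,"gripper":0.45},{"wx":0,"wy":0,"wz":0,"x":0,"y":0,"z":-0.03,"gripper":0.45},{"wx":0,"wy":0,"wz":0,"x":0,"y":0,"z":-0.04,"gripper":0.45},{"wx":0,"wy":0,"wz":0,"x":0,"y":0,"z":-0.04,"gripper":0.45},{"wx":0,"wy":0,"wz":0,"x":0,"y":0,"z":-0.04,"gripper":0.45}]'
python3 -c "
from h import *
st()"
```

```text
time: 22.3
ee_pos: [0.5656, 0.164, 0.0737]
tool_rot: [0.868, 0.497, 0.001, 0.001]
ft_force: [8.9, 0.6, -4.4]
width: 0.0138
finger_force: 29.9
time: 23.1
ee_pos: [0.563, 0.1639, 0.2244]
tool_rot: [0.867, 0.498, -0.002, -0.0]
ft_force: [1.8, -0.2, -0.7]
width: 0.0419
finger_force: 0.0
t 23.10 tcp [0.563  0.1639 0.2244] yAz -30.29 zdir [-0.003  -0.0016 -1.    ] w 0.0419 F [ 1.8404 -0.2105 -0.7116] q [ 0.1966  0.0948  1.5161 -0.001   1.534   0.7253]
```

Move aside in world −y (away from the unit), so the top view is clear, and check.

```bash
python3 -m crank '[{"wx":0,"wy":0,"wz":0,"x":-0.043,"y":0.02,"z":-0.01,"gripper":0.45},{"wx":0,"wy":0,"wz":0,"x":-0.04,"y":0.02,"z":0,"gripper":0.45},{"wx":0,"wy":0,"wz":0,"x":-0.04,"y":0.02,"z":0,"gripper":0.45},{"wx":0,"wy":0,"wz":0,"x":-0.04,"y":0.02,"z":0,"gripper":0.45},{"wx":0,"wy":0,"wz":0,"x":-0.04,"y":0.02,"z":0,"gripper":0.45},{"wx":0,"wy":0,"wz":0,"x":0,"y":0,"z":0,"gripper":0.45},{"wx":0,"wy":0,"wz":0,"x":0,"y":0,"z":0,"gripper":0.45}]' >/dev/null
python3 - <<'E'
from h import *
st();p,d=snap('side','s9');q,e=snap('top','t9')
for n,D in(('side',d),('top',e)):
    Q=cloud(n,D)
    P=Q[np.all((Q>[.48,.22,.076])&(Q<[.68,.43,.096]),axis=-1)];print(n,np.median(P[:,2]),cv2.minEnclosingCircle(P[:,:2].astype(np.float32)))
    b=Q[np.all((Q>[.52,.12,.084])&(Q<[.61,.21,.11]),axis=-1)];m=b.mean(0);_,s,V=np.linalg.svd((b-m)[:,:2]);v=V[0]*np.sign(V[0,1]);print('bar',m,'az',np.degrees(np.arctan2(v[1],v[0])),s)
a=cv2.resize(q[205:285,150:295],None,fx=5.4,fy=5.4,interpolation=2)
cv2.imwrite('pics/c9.png',a[:,:,::-1])
E
```

```text
t 23.80 tcp [ 0.5472 -0.0625  0.2334] yAz -30.44 zdir [-0.0025 -0.001  -1.    ] w 0.0418 F [ 0.5317 -0.5077  0.223 ] q [-0.2058 -0.006   1.6036 -0.0015  1.5463  0.3256]
side 0.08584858543031004 ((0.5806625485420227, 0.3246378004550934), 0.06819423288106918)
bar [0.5608 0.167  0.0912] az 57.8516637996947 [0.1251 0.0483]
top 0.08628232962774085 ((0.5785120725631714, 0.32446932792663574), 0.0654863715171814)
bar [0.5629 0.1633 0.0934] az 59.56972211921816 [0.1182 0.0399]
```

View pics/c9.png

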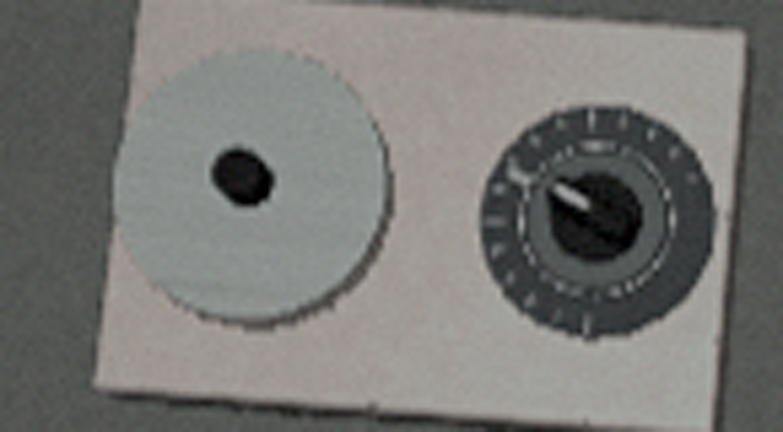

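The crop shows the lid seated at (250,185). The pointer line runs from (590,205) to (555,185) and aims at the tab at (520,172). The bar measures 57.9–59.6° and the tab about 59.5°, which is inside tolerance, and the robot is clear.

```bash
python3 -c "
from station import robot
print(robot.close_job())"
```

```text
the job is handed in; nothing more can be done
None
```

The job is handed in at about 24 s of the 72 s: the lid measured seated and level on the chamber rim, and the dial's pointer is within about 2° of the set tab, though the hand-in returned no verdict.

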